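Close the spring-up cover of a glass-plate holder under its lip

TASK

Close the flat holder so that the glass plate in it is kept in: with the fingertips, push its spring-up metal cover over and down flat onto the base, then, keeping it down, push it along by its raised rib until it stops with its free edge tucked right under the lip, where it stays by itself. Only push, gently: pick nothing up, do not touch the glass, and leave the things standing round the holder where they are.

Things in the scene. Friction and masses are not known exactly. Their poses are not given: they have to be found in the camera images.
- holder: Flat black base 156 x 112 x 14 mm (x by y by height) screwed to the worktop, hinge end toward the robot, lip end away from it (turned up to 0.5 rad either way). Origin: centre of its underside, on the worktop; its x axis runs along the worktop from the hinge end to the lip end, y along the hinge line, z up. A pocket in its deck (x -38 to +18 mm, y +-44 mm, floor at z 6 mm) holds the glass plate. Two hinge ears stand at y +-52 mm, x -73 to -39 mm, top at z 23 mm.
- hinge_line (a point): Middle of the cover's hinge pin; holder frame x = -62 mm + joint carriage, y = 0, z = 16.5 mm. The pin runs along the holder's y and can slide in slots in the ears.
- cover (a joint): Hinge angle of the cover (rad): 0 = folded flat on the base, pointing to the lip; 1.57 = upright; larger = leaning back away from the lip. It turns between stops at 0 and 1.95 and starts between 1.4 and 1.8. The cover is a bare aluminium plate 104 mm long from the hinge pin to its free edge, 90 mm wide, 3 mm thick (the pin is at mid thickness). A weak spring (about 1 N at the free edge) swings it well up again (to 1 rad or more) whenever nothing holds it down.
- carriage (a joint): How far the hinge pin, and the cover with it, has slid toward the lip (m): 0 = fully back, 0.014 = fully forward at its stop. Starts at 0 to 0.002. Slides stiffly (about 3 N friction) and stays where it is left. Folded flat at 0 the cover's free edge is 4 mm short of the lip and passes it; slid forward by more than 4 mm while raised it would land on top of the lip.
- rib (a point): Top middle of the raised rib on the cover's outer face (the upper face when closed): a ridge across the cover 64 mm wide, 6 mm thick, standing 5.7 mm above the plate, its middle 73 mm from the hinge pin and 31 mm from the free edge. Push on its hinge side to slide the cover toward the lip. With the cover flat the plate's upper face is at z 18 mm and the rib's top at 23.7 mm.
- cover_tip (a point): Middle of the cover's free edge, 104 mm from the hinge pin, mid thickness.
- lip (a point): Middle of the lip's edge, on its upper face. The lip is an aluminium bar 90 mm wide across the far end of the holder, overhanging from x 46 to 63 mm of the holder frame toward the hinge, 3 mm thick, underside at z 20 mm (2 mm above the flat cover), top at 23 mm; its solid upright behind it is at x 62 to 74 mm, top at z 22.5 mm. When fully home 10 mm of the cover are under it.
- glass: Clear glass plate 50 x 85 x 6 mm, loose in the holder's pocket under the cover, 3 mm below the closed cover. Origin: centre of its underside. Not to be touched.
- vial: Clear vial with white cap, 30 mm across, 58 mm tall, loose, standing beside the holder; origin at the centre of its underside. Bystander.
- bottle: Small dark bottle with white cap, 26 mm across, 46 mm tall, loose, beside the holder; origin at the centre of its underside. Bystander.
- white_cap: White screw cap 33 mm across, 13 mm tall, loose, lying beside the holder (other caps lie farther off toward the robot and are fixed); origin at the centre of its underside. Bystander.

How it is judged:
By the outcome, as a careful person would: the job done as asked, in the order asked, and still so for the second after the job is handed in, with the robot touching nothing.
It also fails if it takes over 38 s, if anything falls off the work surface, if the arm or the gripper's body presses on something with over 40 N, if the wrist force passes 120 N, or if a joint passes its speed limit or range.

ROBOT

A 6-joint arm with a two-finger parallel gripper is mounted at the origin on a cart in front of the work surface, level with it; the furniture and walls round the work are solid. World frame = base frame: x ahead of the robot, y to its left, z up, the work surface at z = 0. Lengths are in mm, angles in rad, forces in N, time in s.
With the tool pointing down it reaches from about 350 to 875 mm from the base axis. Payload 4.2 kg.
Tool frame: the origin (TCP) lies at the very end of the fingers, on their centre line; the grasp point (between the pads) lies 19 mm behind it (bot.grasp_offset is the distance from the TCP to the grasp point, in mm); z points along the fingers, y is the line along which they close (so a half turn about z gives the same grasp; the last joint's range is limited). The gripper opens to 87 mm and grips with 3 to 60 N. Pads are 19 mm wide; open, the fingers measure 117 mm over their backs; the gripper's body (75 mm by 190 mm) begins 51 mm behind the grasp point.
Start: joints at [-0.946, 0.385, 0.008, 0, -1.194, -0.259], TCP at [223.574, -583.621, 222.55] pointing down, gripper open.
Joint ranges: [-3.14, 3.14], [-1.21, 2.06], [-1.07, 1.41], [-3.16, 2.05], [-2.99, -0.16], [-3.1, 3.1]. Speed limits (rad/s): [2.79, 2.79, 3.14, 3.14, 3.14, 3.14].

INTERFACE

Orientations are given as a unit quaternion [w, x, y, z].
In Python, from workcell import bot gives the robot as it stands. Calls block until the motion is done:
- bot.reach(position, orientation): joint-space move of the TCP to a pose.
- bot.move_l(position, frame=None, vel=150): straight line of the TCP; frame=None keeps the orientation; vel is the mean speed in mm/s.
- bot.set_joints(angles): joint-space move.
- bot.move_gripper(opening, effort=None): finger opening in mm; effort is the grip in N (None keeps the last); returns when the fingers have stopped.
- bot.sleep(seconds).
- bot.inverse_kinematics(position, orientation): joint angles nearest the present ones, or None.
- bot.get_state(): the state.
- bot.camera(name): name is "scene" or "top" or "wrist"; returns a dict with "img" (480x640x3 uint8, blue, green, red), "K" (3x3 intrinsics, pixels), "D" ([k1, k2, p1, p2, k3] as OpenCV has them; the pictures are not rectified), "eye" and "attitude" of the camera in the world. Camera axes: x right, y down, z forward; pixel columns grow to the right and rows downward; lengths in mm; the calibration is good to about 2 mm. A picture is of the moment at which its call begins. There is no depth.
A pose or a line that the arm cannot do raises bot.MotionError and nothing moves.
- bot.sign_off(): hands the job in; it is judged then, once.
The state is a dict: "time": time; "qpos": joint angles; "qvel": joint speeds; "effort": joint torques, N m; "eef_pos": TCP position; "orientation": TCP orientation; "wrist_force": force on the tool from outside, world axes, zero at the start; "wrist_torque": the same for the moment, N m; "grip_width": finger opening in mm; "gripper_force": force on a finger pad.
Only numpy, scipy, OpenCV 4.12 (cv2) and the standard library are available. Lean on these libraries where they do the work, as an engineer would, in place of code of your own. Each camera call takes 0.05 s, during which the arm holds its last target. There are 200 camera calls.

## Working session

There is one attempt and no reset: what is moved stays moved. The work goes in short steps, each a Python script; the robot and the scene stay as the last script left them, time stands still between calls to the robot, and variables do not carry over. Pictures are saved under pics/ and viewed, at most 10 in all, crops included, and the job is handed in when it is done.

```bash
ls; mkdir -p pics; python3 - <<'E'
from workcell import bot
import cv2
for n in("scene","top"):
    c=bot.camera(n); cv2.imwrite(f"pics/{n}0.png",c["img"]); print(n,c["K"],c["D"],c["eye"],c["attitude"])
s=bot.get_state();print(s["time"],s["orientation"],s["wrist_force"])
E
```

```text
pics
scene [[620.42297674   0.         311.58369899]
 [  0.         620.42297674 246.56980435]
 [  0.           0.           1.        ]] [-0.00263014  0.          0.          0.          0.        ] [ -41.97560428 -246.37054649  553.13618729] [-0.37499157  0.76379052 -0.4705414   0.23365819]
top [[484.64912018   0.         317.96914271]
 [  0.         484.64912018 237.55052228]
 [  0.           0.           1.        ]] [-0.09985726  0.          0.          0.          0.        ] [466.94205188  49.95893602 888.60830367] [-0.03864478  0.70752706 -0.70406249  0.04698997]
0.1 [-2.30937153e-04 -1.81812690e-01  9.83332707e-01  9.37912033e-04] [-0.12578632  0.3082526  -0.2701325 ]
```

View pics/top0.png

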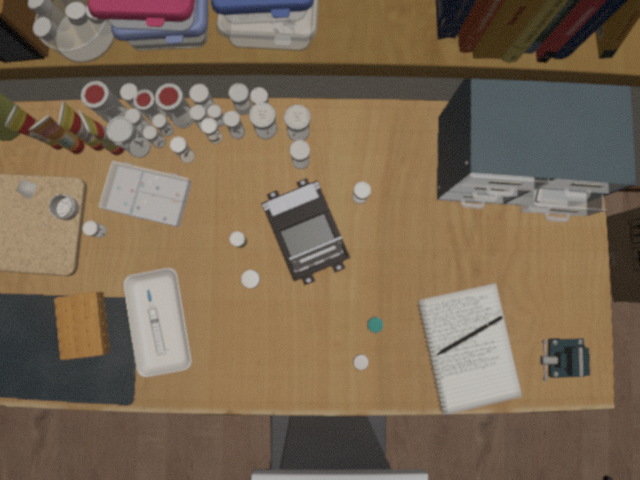

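View pics/scene0.png

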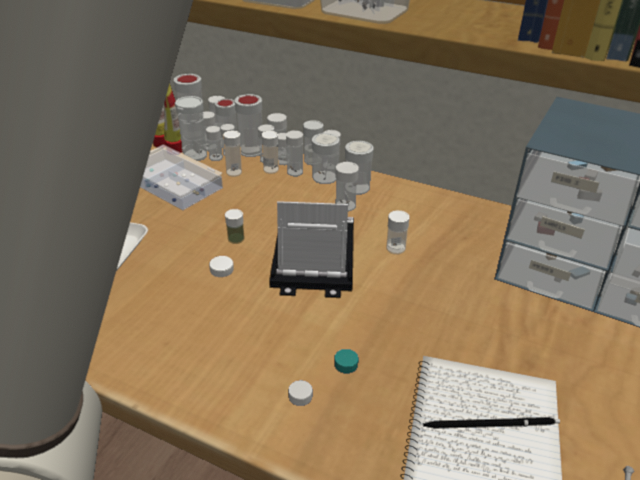

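The top view shows the holder at about (305,232), lip end up-left at (292,195), hinge end at (322,268). The bottle is at (238,240), the cap at (250,279) and the vial at (362,191). In the scene view the cover stands upright, with its free edge at about (313,204) and the rib at (313,226).

```bash
cat > h.py <<'E'
import numpy as np, cv2
from scipy.spatial.transform import Rotation as R
from workcell import bot
def rot(q): return R.from_quat([q[1],q[2],q[3],q[0]])
def rays(c,px):
    u=cv2.undistortPoints(np.array(px,float).reshape(-1,1,2),c["K"],np.array(c["D"])).reshape(-1,2)
    d=np.c_[u,np.ones(len(u))]; return np.array(c["eye"]),rot(c["attitude"]).apply(d)
def plane(c,px,z):
    e,d=rays(c,px); return e+d*((z-e[2])/d[:,2])[:,None]
def proj(c,P):
    r=rot(c["attitude"]).inv()
    t=r.apply(-np.array(c["eye"])); return cv2.projectPoints(np.array(P,float).reshape(-1,3),r.as_rotvec(),t,c["K"],np.array(c["D"]))[0].reshape(-1,2)
def tri(c1,p1,c2,p2):
    A=np.zeros((3,3));b=np.zeros(3)
    for c,p in((c1,p1),(c2,p2)):
        e,d=rays(c,[p]);d=d[0]/np.linalg.norm(d);M=np.eye(3)-np.outer(d,d);A+=M;b+=M@e
    return np.linalg.solve(A,b)
E
python3 - <<'E'
from h import *
c=bot.camera("top")
im=c["img"]
m=(im.max(2)<50).astype(np.uint8)*255
m[:170]=0;m[300:]=0;m[:,:255]=0;m[:,:0]=0;m[:,355:]=0
m=cv2.morphologyEx(m,cv2.MORPH_CLOSE,np.ones((25,25)))
m=cv2.morphologyEx(m,cv2.MORPH_OPEN,np.ones((13,13)))
r=cv2.minAreaRect(np.argwhere(m)[:,::-1].astype(np.float32)); b=cv2.boxPoints(r);print(r,b)
W=plane(c,b,14);print(W.round(1),W.mean(0)); print([np.linalg.norm(W[i]-W[i-1]) for i in range(4)])
print(plane(c,[[238,240]],46),plane(c,[[250,279]],13),plane(c,[[362,191]],58))
v=cv2.resize(im[170:295,225:385],None,fx=5,fy=5,interpolation=cv2.INTER_CUBIC)
cv2.polylines(v,[((b-[225,170])*5).astype(int)],True,(0,0,255),1)
s=bot.camera("scene")["img"][180:305,200:360]
cv2.imwrite("pics/z.png",cv2.resize(v,(800,600)))
E
```

```text
((0.0, 0.0), (0.0, 0.0), 0.0) [[0. 0.]
 [0. 0.]
 [0. 0.]
 [0. 0.]]
[[1070.2  706.9   14. ]
 [1070.2  706.9   14. ]
 [1070.2  706.9   14. ]
 [1070.2  706.9   14. ]] [1070.1699721   706.92699732   14.        ]
[np.float64(0.0), np.float64(0.0), np.float64(0.0), np.float64(0.0)]
[[564.46807533 180.28766189  46.        ]] [[497.61675487 162.08311632  13.        ]] [[650.71891881 -36.45866095  58.        ]]
```

View pics/z.png

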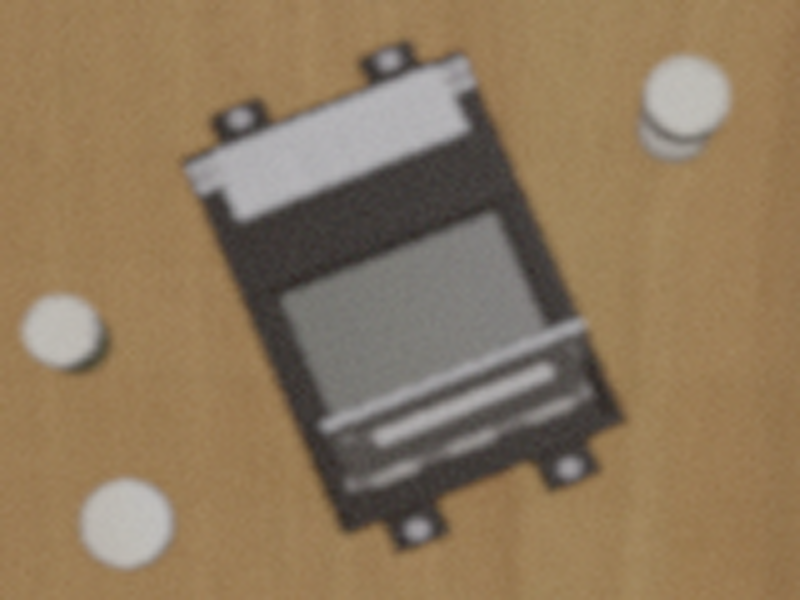

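Found by eye in the crop (x/5+225, y/4.8+170): lip edge corners at (238,222) and (470,128), hinge-end base corners at (345,530) and (622,420), and the cover's free edge from (320,427) to (585,322). Next I'll measure the pose with a low-saturation mask, then take a wrist view.

```bash
cat >> h.py <<'E'
def blobrect(c,center,z,half=75,k=13,sat=70):
    hsv=cv2.cvtColor(c["img"],cv2.COLOR_BGR2HSV)
    m=(hsv[...,1]<sat)|(hsv[...,2]<70)
    M=np.zeros(m.shape,np.uint8);x,y=map(int,center);M[max(0,y-half):y+half,max(0,x-half):x+half]=1
    m=cv2.morphologyEx(m.astype(np.uint8)*M,cv2.MORPH_CLOSE,np.ones((7,7)))
    m=cv2.morphologyEx(m,cv2.MORPH_OPEN,cv2.getStructuringElement(cv2.MORPH_ELLIPSE,(k,k)))
    n,l,st,_=cv2.connectedComponentsWithStats(m); m=(l==l[y,x]).astype(np.uint8)
    cs=max(cv2.findContours(m,0,cv2.CHAIN_APPROX_NONE)[0],key=cv2.contourArea)
    return plane(c,cs.reshape(-1,2),z)
E
python3 - <<'E'
from h import *
c=bot.camera("top")
P=blobrect(c,(305,232),14,70,15)[:,:2].astype(np.float32)
r=cv2.minAreaRect(P);print("rect",r)
def cr(a):return [(x/5+225,y/4.8+170) for x,y in a]
H=plane(c,cr([(345,530),(622,420)]),14);L=plane(c,cr([(238,222),(470,128)]),23);U=plane(c,cr([(185,160),(465,55)]),22.5)
print(H,L,U,sep="\n")
for n,a in(("h",H),("l",L),("u",U)):
    d=a[0]-a[1];print(n,a.mean(0)[:2],np.linalg.norm(d),np.arctan2(-d[0],d[1]))
ax=(L.mean(0)-H.mean(0))[:2];print("axis",np.arctan2(ax[1],ax[0]),np.linalg.norm(ax),"expect 124")
# drawers lower-front corner
print("drawer",plane(c,[[440,200],[465,205]],0))
s=bot.camera("scene")
# move over
yaw=np.arctan2(ax[1],ax[0])
u=ax/np.linalg.norm(ax); C=H.mean(0)[:2]+78*u;print("C",C,yaw)
base=R.from_euler('x',np.pi)
def q(y):
    a=(R.from_euler('z',y)*base).as_quat();return [a[3],a[0],a[1],a[2]]
for y in(yaw,yaw+np.pi):
    p=C-60*u
    print(y,[None if v is None else np.round(v,2) for v in(bot.inverse_kinematics([*p,330],q(y)),)],bot.inverse_kinematics([380,-100,300],q(y)))
E
```

```text
rect ((588.00341796875, 62.708526611328125), (170.9833984375, 110.60890197753906), 23.139354705810547)
[[495.53085903  82.65035988  14.        ]
 [537.3961564  -17.25169733  14.        ]]
[[610.73522249 122.18113313  23.        ]
 [647.32675649  38.3820517   23.        ]]
[[634.49479371 141.89185133  22.5       ]
 [675.77321634  40.31407776  22.5       ]]
h [516.46350772  32.69933127] 108.31954652396587 0.39683158129539586
l [629.03098949  80.28159241] 91.43974195448247 0.41170344214556964
u [655.13400503  91.10296454] 109.64466360918229 0.38598788627976405
axis 0.39992081388871425 122.21092229233736 expect 124
drawer [[ 647.7491125  -189.93940112    0.        ]
 [ 638.66665314 -237.69662273    0.        ]]
C [588.30867027  63.06827293] 0.39992081388871425
0.39992081388871425 [array([ 0.38,  0.17, -0.02,  0.  , -1.38,  1.59])] [ 0.16149362 -0.08193048 -0.36335235  0.         -1.28937445  1.80922352]
3.5415134674785076 [array([ 0.38,  0.17, -0.02, -0.  , -1.38, -1.55])] [ 0.16149362 -0.08193048 -0.36335235  0.         -1.28937445 -1.33236914]
```

```bash
cat >> h.py <<'E'
YAW=0.40; C=np.array([588.3,63.1])
def fr(yaw=None): 
    y=YAW if yaw is None else yaw
    return np.array([np.cos(y),np.sin(y)]),np.array([-np.sin(y),np.cos(y)])
def W(x,y,z):
    u,v=fr(); p=C+x*u+y*v; return [p[0],p[1],z]
def Q(extra=np.pi):
    a=(R.from_euler('z',YAW+extra)*R.from_euler('x',np.pi)).as_quat();return [a[3],a[0],a[1],a[2]]
E
python3 - <<'E'
from h import *
bot.reach([380,-100,300],Q())
bot.reach(W(-60,0,300),Q())
c=bot.camera("wrist");cv2.imwrite("pics/w1.png",c["img"]);print(c["eye"],c["attitude"],c["K"],c["D"],bot.get_state()["time"])
E
```

```text
[457.27459533   7.65876427 462.24515817] [0.08150546 0.54642356 0.82437046 0.12325383] [[334.19832156   0.         320.02376187]
 [  0.         334.19832156 241.18223777]
 [  0.           0.           1.        ]] [-0.0577007  0.         0.         0.         0.       ] 3.0583
```

View pics/w1.png

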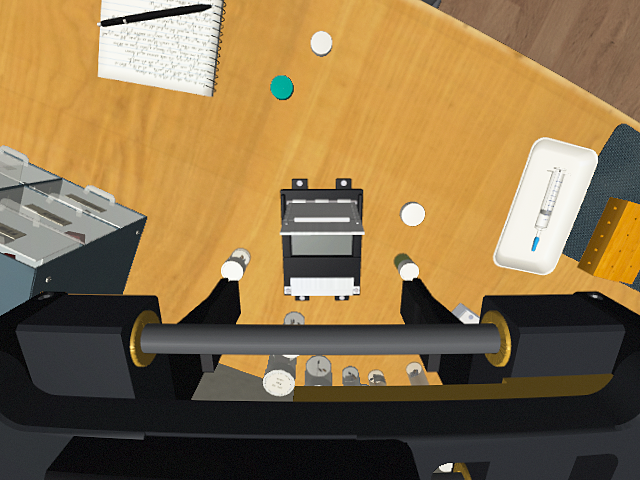

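The wrist view shows the holder square to the image: hinge feet at (300,184) and (343,184), the cover's free edge from (279,231) to (364,234), the rib at (322,219), the lip at (319,285). The vial is at (235,266), the bottle at (405,267) and the cap at (413,214). I'll zoom in and overlay the predicted corners.

```bash
python3 - <<'E'
from h import *
c=bot.camera("wrist"); t=bot.camera("top"); s=bot.camera("scene")
import pickle;pickle.dump((c,t,s),open("v.pkl","wb"))
u0,v0,w,h=265,170,120,135
v=cv2.resize(c["img"][v0:v0+h,u0:u0+w],(530,596),interpolation=cv2.INTER_CUBIC);f=530/w
pts=[W(-78,56,14),W(-78,-56,14),W(78,56,14),W(78,-56,14),W(46,45,23),W(46,-45,23)]
for p in proj(c,pts): cv2.circle(v,tuple(((p-[u0,v0])*f).astype(int)),3,(0,0,255),1)
cv2.imwrite("pics/w2.png",v)
E
```

```text
(no output)
```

View pics/w2.png

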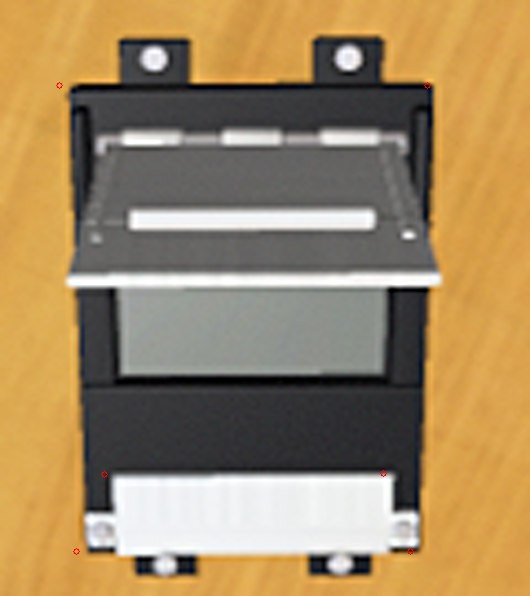

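The overlay agrees along the holder axis to about 0.6 mm, and the wrist view puts the holder about 2.4 mm further toward +y. I'll use the mean of the two. Next, triangulate the free edge and rib to get the cover angle and heights.

```bash
sed -i 's/C=np.array(\[588.3,63.1\])/C=np.array([588.3,63.1])+1.2*np.array([-np.sin(YAW),np.cos(YAW)])/' h.py; python3 - <<'E'
from h import *
import pickle;c,t,s=pickle.load(open("v.pkl","rb"))
def loc(p):
    u,v=fr();d=p[:2]-C;return np.array([d@u,d@v,p[2]]).round(1)
w=lambda x,y:(x/4.417+265,y/4.417+170); T=lambda x,y:(x/5+225,y/4.8+170)
for n,a,b in(("tip",w(254,279),T(452,375)),("rib",w(252,219),T(463,405)),("lip",w(253,474),T(354,175)),("hinge",w(252,136),T(470,441))):
    p=tri(c,a,t,b); print(n,loc(p), "reproj",proj(c,[p])-a)
print("tip w-s",loc(tri(c,w(254,279),s,(313,204))))
E
```

```text
tip [-49.3   0.6 130.3] reproj [[-0.53718054  0.15233144]]
rib [-57.9   0.3 106.3] reproj [[-0.55897935  0.17820535]]
lip [42.2  0.5 32.5] reproj [[-0.89562671  0.19090983]]
hinge [-66.    0.4  36.5] reproj [[-0.72435994  0.2908941 ]]
tip w-s [-45.4  -0.3 116.1]
```

Top-to-wrist heights come out about 10 mm high (lip 32 against 23); corrected, the cover angle is about 1.4 rad. Now approach behind the cover with the fingers nearly closed and follow the arc with the tip corner at r≈58 mm, checking the force.

```bash
cat >> h.py <<'E'
def F(b=0):
    u,v=fr();f=np.array(bot.get_state()["wrist_force"]);return np.array([f[:2]@u,f[:2]@v,f[2]])-b
def arc(th,r=58,half=9.5):
    return W(-62+r*np.cos(th)-1.5*np.sin(th)-half,0,16.5+r*np.sin(th)+1.5*np.cos(th))
E
python3 - <<'E'
from h import *
bot.move_gripper(25)
bot.move_l(W(-92,0,200),vel=200)
bot.move_l(W(-92,0,74),vel=120)
bot.sleep(.2);b=F();np.save("b.npy",b);print(b,bot.get_state()["time"],bot.get_state()["grip_width"])
bot.move_l(arc(1.5),vel=60)
for th in np.arange(1.4,0.14,-.1):
    bot.move_l(arc(th),vel=60);f=F(b);print(round(th,2),f.round(1))
    if np.linalg.norm(f)>8: print("ABORT");break
print(bot.get_state()["time"])
c=bot.camera("wrist");t=bot.camera("scene")
cv2.imwrite("pics/a1.png",np.hstack([cv2.resize(c["img"][160:360,200:440],(400,333)),cv2.resize(t["img"][160:310,220:400],(400,333))]))
E
```

```text
[0.85520124 0.10401612 0.58395269] 6.4917 24.648410427570816
1.4 [-1.5 -0.  -0.9]
1.3 [-1.5 -1.4 -0. ]
1.2 [-0.5  0.1 -1.2]
1.1 [-0.8  0.3 -0.8]
1.0 [-1.5  1.4 -0.5]
0.9 [-1.4  0.2 -0.7]
0.8 [-1.1 -0.5 -0.3]
0.7 [-0.4  0.  -0.8]
0.6 [-1.7  0.1 -0.3]
0.5 [-0.4 -0.5 -0.2]
0.4 [-1.3 -0.1 -0.1]
0.3 [-0.5 -0.3  0. ]
0.2 [-0.8  0.2  0.6]
10.275
```

View pics/a1.png

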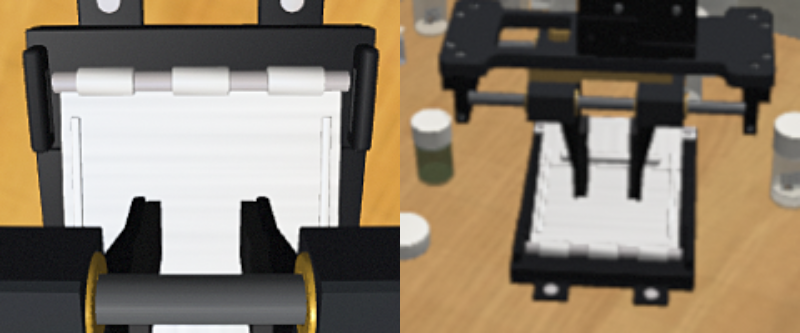

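The cover is held almost flat by both fingertips, just on the hinge side of the rib, and the hinge pin is still at the back of its slots. Now press flat and then slide.

```bash
python3 - <<'E'
from h import *
b=np.load("b.npy")
def Fm(n=4):
    a=[]
    for _ in range(n): bot.sleep(.03);a.append(F(b))
    return np.mean(a,0)
for th in(.1,0): bot.move_l(arc(th),vel=40)
x=-13.5;z=18.0
f=Fm();print(z,f.round(1))
while f[2]<5 and z>14.5:
    z-=.5;bot.move_l(W(x,0,z),vel=20);f=Fm();print(z,f.round(1))
np.save("z.npy",[x,z])
if f[2]>4:
  while x<13:
    x+=2;bot.move_l(W(x,0,z),vel=30);f=Fm(3);print("x",x,z,f.round(1))
    if f[2]>12: z+=.3
    if f[2]<3: z-=.3
    if f[0]<-18: print("stop?");break
np.save("z.npy",[x,z])
s=bot.get_state();print(s["time"],s["eef_pos"],W(x,0,z))
c=bot.camera("wrist");t=bot.camera("scene")
cv2.imwrite("pics/a2.png",np.hstack([cv2.resize(c["img"][160:360,200:440],(400,333)),cv2.resize(t["img"][160:310,220:400],(400,333))]))
E
```

```text
18.0 [-1.3 -0.3  2.9]
17.5 [-1.1 -0.1  5. ]
17.0 [-2.   0.8  7.7]
x -11.5 17.0 [-2.6  0.8  8.2]
x -9.5 17.0 [-3.5  0.4  8.5]
x -7.5 17.0 [-3.2  1.1  8.7]
x -5.5 17.0 [-3.4  1.   8.4]
x -3.5 17.0 [-3.5  0.6  8.1]
x -1.5 17.0 [-3.6  1.   8.6]
x 0.5 17.0 [-3.7  0.9  7.9]
x 2.5 17.0 [-5.7  1.4 10.6]
x 4.5 17.0 [-9.4  1.7 12.6]
x 6.5 17.3 [-9.7  0.8 11.5]
x 8.5 17.3 [-9.8  0.6 12.3]
x 10.5 17.6 [-7.7 -0.   9. ]
x 12.5 17.6 [-7.6 -0.1  9.3]
x 14.5 17.6 [-7.7 -0.4  9.3]
16.7583 [597.87022836  68.04055752  17.56084353] [np.float64(601.1880824022714), np.float64(69.8518391562789), 17.6]
```

View pics/a2.png

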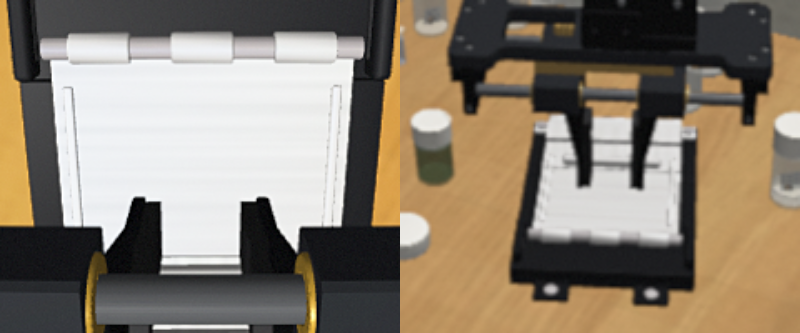

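The pin has moved forward and the cover is flat, but the arm lags the command by about 4 mm because of compliance, so the stop isn't reached yet. Keep pushing until it stalls, tracking the actual position.

```bash
python3 - <<'E'
from h import *
b=np.load("b.npy");x,z=np.load("z.npy");u,v=fr()
def Fm(n=3):
    a=[]
    for _ in range(n): bot.sleep(.03);a.append(F(b))
    return np.mean(a,0)
while x<30:
    x+=1.5;bot.move_l(W(x,0,z),vel=30);f=Fm()
    e=np.array(bot.get_state()["eef_pos"]);print("x",x,"act",((e[:2]-C)@u).round(2),e[2].round(1),f.round(1))
    if f[2]>13: z+=.3
    if f[2]<4: z-=.3
    if f[0]<-17: print("stop");break
np.save("z.npy",[x,z])
print(bot.get_state()["time"])
c=bot.camera("wrist");t=bot.camera("scene")
cv2.imwrite("pics/a3.png",np.hstack([cv2.resize(c["img"][160:360,200:440],(400,333)),cv2.resize(t["img"][160:310,220:400],(400,333))]))
E
```

```text
x 16.0 act 12.06 17.5 [-8.5 -0.5  9. ]
x 17.5 act 12.13 17.4 [-9.8 -0.2 10.6]
x 19.0 act 12.22 17.2 [-12.    0.1  12.1]
x 20.5 act 12.28 17.0 [-14.2   0.   13.7]
x 22.0 act 12.38 16.9 [-15.8  -0.2  13.9]
x 23.5 act 12.48 16.9 [-17.7  -0.6  13.8]
stop
18.9583
```

View pics/a3.png

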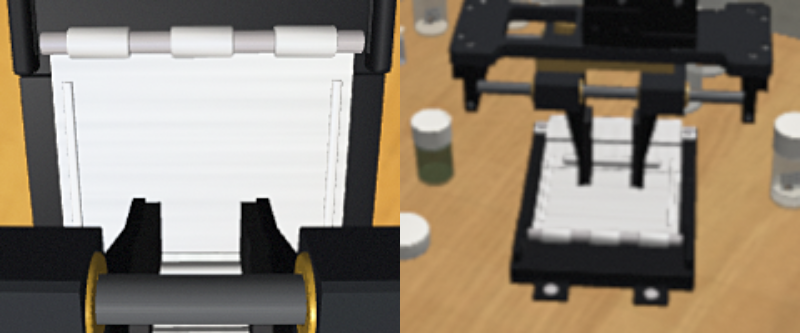

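The fingers stalled at 12.1–12.5 mm while the force rose; the forward stop was expected at 12.5. Unload, lift straight up, retreat and check.

```bash
python3 - <<'E'
from h import *
b=np.load("b.npy")
bot.move_l(W(14,0,18.5),vel=30);print(F(b).round(1))
bot.move_l(W(12.2,0,25),vel=30);print(F(b).round(1))
bot.move_l(W(8,0,60),vel=80)
bot.move_l(W(-60,0,250),vel=200)
bot.sleep(.5)
print(F(b).round(1),bot.get_state()["time"])
c=bot.camera("wrist");t=bot.camera("top")
cv2.imwrite("pics/a4.png",np.hstack([cv2.resize(c["img"][160:360,200:440],(400,333)),cv2.resize(t["img"][165:300,225:387],(400,333))]))
E
```

```text
[-6.2 -1.3  3.7]
[-1.6 -0.3  0.1]
[-0.8 -0.5 -0.9] 22.15
```

View pics/a4.png

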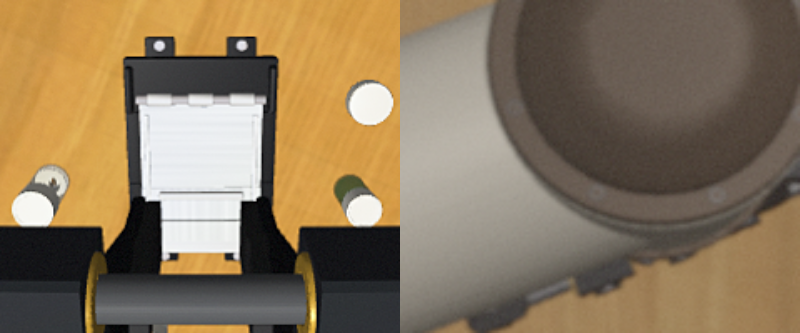

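The cover stays flat by itself with its edge under the lip, the pin is forward, and the vial, bottle and cap have not moved. Handing in.

```bash
python3 -c "
from h import *
print(bot.sign_off())"
```

```text
the job is handed in; nothing more can be done
None
```

The holder is closed: I pushed the cover down flat and slid it to its stop, and it stayed down by itself, tucked under the lip, after the fingers lifted; the vial, bottle and cap stayed put, and I handed in at about 22 s.

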